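# Book a weighed bearing ball and present its dish to the stock bin

### The job

The steel ball in the black dish on the balance has been weighed: book it by pressing the green key, then the blue key, then the white key, each fully down and let up before the next, and keep off the red key. Then lift the dish, turn it about a quarter turn so that its pouring lip faces straight into the yellow bin that already holds steel balls, and bring the lip just over the middle of that bin's low front edge, ready to pour. Keep the dish level with the ball in its middle all the way, leave the other things on the bench where they are, and finish still holding the dish there, still and level, touching neither bin nor balance.

Things in the scene. Friction and masses are not known exactly. Their poses are not given: they have to be found in the camera images.
- balance: white bench balance 240 deep, 230 wide, fixed; origin: centre of its underside; -x is its front with the keys (facing the robot, turned up to 0.2 rad), +y to the robot's left. Key apron 40 mm high, rear housing 55 mm, dark sloped display between. Round steel platform 130 mm across, top at 68 mm, centred 50 mm from the origin along +x
- key_green_top (a point): green key of the balance (outermost on the robot's left; the four keys stand in one row, 45 mm apart, 90 mm in front of the balance's origin): cap 22 x 26 mm, standing 8 mm proud of the apron; the point is the middle of the cap's top. Cap moves straight down 4 mm, spring 1.5 N at rest to 3.5 N fully down
- key_white_top (a point): white key of the balance (second from the left): cap 22 x 26 mm, standing 8 mm proud of the apron; the point is the middle of the cap's top. Cap moves straight down 4 mm, spring 1.5 N at rest to 3.5 N fully down
- key_blue_top (a point): blue key of the balance (third from the left): cap 22 x 26 mm, standing 8 mm proud of the apron; the point is the middle of the cap's top. Cap moves straight down 4 mm, spring 1.5 N at rest to 3.5 N fully down
- key_red_top (a point): red key of the balance (outermost on the right): cap 22 x 26 mm, standing 8 mm proud of the apron; the point is the middle of the cap's top. Cap moves straight down 4 mm, spring 1.5 N at rest to 3.5 N fully down
- key_green (a joint): travel of the green key in m: 0 up, 0.004 fully down; springs back when released; counts as pressed beyond 0.003
- key_blue (a joint): travel of the blue key in m: 0 up, 0.004 fully down; springs back when released; counts as pressed beyond 0.003
- key_white (a joint): travel of the white key in m: 0 up, 0.004 fully down; springs back when released; counts as pressed beyond 0.003
- key_red (a joint): travel of the red key in m: 0 up, 0.004 fully down; springs back when released; counts as pressed beyond 0.003
- dish: loose black round dish with the ball in it, on the platform; about 60 g, 60 mm across, 24 mm high; origin: centre of its underside, z up. Floor: hollow cone of 13 degrees. Its pouring lip (open trough 27 mm wide) points along its +x, at the start roughly to the robot. Two flat upright grip lugs at its +y and -y sides: 24 mm wide, outer faces 64 mm apart, 6 to 24 mm above the underside
- dish_lip (a point): middle of the outer end of the dish's pouring lip, 46 mm from the dish's axis along its +x, 10.7 mm above its underside
- ball: the loose steel ball, 19 mm across (its origin lies on its surface and turns with it; use the centre point)
- ball_center (a point): centre of the loose steel ball, 19 mm across, about 28 g, resting at the middle of the dish 13.8 mm above the dish's underside
- bin_left: yellow stacking bin 137 long, 105 wide, 76 mm high, walls 3 mm, open on top, fixed, on the robot's left (+y) side. Origin: centre of its underside. +x points to its tall back wall; its front (-x) is the low edge, 38 mm high, facing roughly towards the balance; side walls rise from 38 mm at the front to 76 mm, 55 mm behind it. The front edge lies 68.5 mm from the origin
- bin_right: yellow stacking bin 137 long, 105 wide, 76 mm high, walls 3 mm, open on top, fixed, on the robot's right (-y) side. Origin: centre of its underside. +x points to its tall back wall; its front (-x) is the low edge, 38 mm high, facing roughly towards the balance; side walls rise from 38 mm at the front to 76 mm, 55 mm behind it. The front edge lies 68.5 mm from the origin
- stock_balls: heap of steel balls like the loose one, about 70 mm across and 35 mm high, fixed, lying at the middle of one of the two bins; origin: centre of its underside, within 10 mm of that bin's centre. The bin it lies in is the one wanted
- stock_nuts: heap of copper-coloured hexagon nuts, 24 mm across flats, at the middle of the other bin (not wanted); origin: centre of its underside
- spare_dish: bystander: empty grey dish of the same shape as the black one, on the bench; origin: centre of its underside
- screwdriver: bystander: red-handled screwdriver 200 mm long, lying on the bench
- loose_nut: bystander: large hexagon nut, 30 mm across flats, 16 mm high, flat on the bench; origin: centre of its underside
- bolt: bystander: hexagon bolt standing on its head, 55 mm high; origin: centre of its underside
- tape_roll: bystander: cardboard-coloured roll of tape 90 mm across, 24 mm high, lying flat; origin: centre of its underside
- oil_bottle: bystander: yellow bottle 40 mm across, 110 mm high, standing; origin: centre of its underside
- carton: bystander: cardboard carton 110 x 80 x 55 mm; origin: centre of its underside
Not all that is in view belongs to the job. What is shaped like the dish but purple is not meant.

How it is judged:
By the outcome, as a careful person would: the job done as asked, in the order asked, and still so for the second after the job is handed in, while the arm keeps its last pose, push and grip.
It also fails if it takes over 58 s, if anything falls off the work surface, if the arm or the gripper's body presses on something with over 40 N, if the wrist force passes 120 N, or if a joint passes its speed limit or range.

### The arm

A 6-joint arm with a two-finger parallel gripper is mounted at the origin on the work surface. World frame = base frame: x ahead of the robot, y to its left, z up, the work surface at z = 0. Lengths are in m, angles in rad, forces in N, time in s.
With the tool pointing down it reaches from about 0.275 to 1 m from the base axis. Payload 8.4 kg.
Tool frame: the origin (TCP) lies on the centre line of the jaws, within the pads' length; the fingertips stand 17 mm ahead of it and the grasp point (between the pads) lies 2 mm behind it (bot.tcp_to_tips is the y of the fingertips in the tool frame, in m); y points along the fingers, z is the direction in which the jaws open and shut, and the axes are right-handed (so a half turn about y gives the same grasp; the last joint's range is limited). The gripper opens to 85 mm and grips with 20 to 120 N. Pads are 22 mm wide; open, the fingers measure 114 mm over their backs; the gripper's body (76 mm by 85 mm) begins 54 mm behind the grasp point. The pads swing forward as they close: fully open they stand 13 mm farther back than shut.
Start: joints at [-1.14, 0.353, 1.633, -0, 1.155, -0.002], TCP at [0.262, -0.567, 0.248] pointing down, gripper open.
Joint ranges: [-2.63, 2.63], [-0.92, 2.1], [0.06, 2.66], [-1.3, 4.44], [0, 2.69], [-3.02, 3.02]. Speed limits (rad/s): [2.22, 2.22, 2.79, 3.14, 3.14, 3.14].

### API

Orientations are given as a unit quaternion [x, y, z, w].
In Python, from workcell import bot, hand, kinematics, get_obs, vision, hand_in gives the robot as it stands. The module is installed in compiled form; this text tells all that it offers. Calls block until the motion is done:
- bot.reach(position, orientation): joint-space move of the TCP to a pose.
- bot.servo_line(position, ori=None, velocity=0.15): straight line of the TCP; ori=None keeps the orientation; velocity is the mean speed in m/s.
- bot.goto_joints(angles): joint-space move.
- hand.move_gripper(opening, strength=None): finger opening in m; strength is the grip in N (None keeps the last); returns when the fingers have stopped.
- bot.dwell(seconds).
- kinematics.solve_ik(position, orientation): joint angles nearest the present ones, or None.
- get_obs(): the state.
- vision.read_camera(name): name is "scene" or "top"; returns a dict with "frame" (400x640x3 uint8, red, green, blue), "intrinsics" (3x3 intrinsics, pixels), "dist" ([k1, k2, p1, p2, k3] as OpenCV has them; the pictures are not rectified), "view" (4x4, takes a point from world to camera coordinates). Camera axes: x right, y down, z forward; pixel columns grow to the right and rows downward; lengths in m; the calibration is good to about 2 mm. A picture is of the moment at which its call begins. There is no depth.
A pose or a line that the arm cannot do raises bot.IKError and nothing moves.
- hand_in(): hands the job in, once; it reports no verdict.
The state is a dict: "time_s": time; "joint_pos": joint angles; "joint_vel": joint speeds; "joint_efforts": joint torques, N m; "position": TCP position; "orientation": TCP orientation; "wrist_force": force on the tool from outside, world axes, zero at the start; "ft_torque": the same for the moment, N m; "gripper_width": finger opening in m.
Only numpy, scipy, OpenCV 4.12 (cv2) and the standard library are available. Lean on these libraries where they do the work, as an engineer would, in place of code of your own. Each camera call takes 0.05 s, during which the arm holds its last target. There are 200 camera calls.

## Working session

There is one attempt and no reset: what is moved stays moved. The work goes in short steps, each a Python script; the robot and the scene stay as the last script left them, time stands still between calls to the robot, and variables do not carry over. Pictures are saved under pics/ and viewed, about 8 in all and at most 12, crops included, and the job is handed in when it is done.

```bash
mkdir -p pics
python3 - <<'E'
from workcell import vision,get_obs
import cv2,numpy as np
for n in("scene","top"):
    d=vision.read_camera(n);cv2.imwrite(f"pics/{n}0.png",d["frame"][:,:,::-1])
    np.savez(f"{n}.npz",**{k:np.array(v) for k,v in d.items()})
    print(n,d["intrinsics"],d["dist"],np.round(d["view"],3))
o=get_obs();print(o)
E
```

```text
scene [[436.74915837   0.         321.27621192]
 [  0.         436.74915837 196.2107972 ]
 [  0.           0.           1.        ]] [-0.12414365  0.          0.          0.          0.        ] [[ 0.208  0.978  0.    -0.053]
 [ 0.553 -0.117 -0.825 -0.245]
 [-0.807  0.171 -0.565  1.574]
 [ 0.     0.     0.     1.   ]]
top [[449.92136105   0.         325.61453863]
 [  0.         449.92136105 200.06057714]
 [  0.           0.           1.        ]] [-0.10693418  0.          0.          0.          0.        ] [[ 1.000e-03 -1.000e+00 -1.000e-03 -7.200e-02]
 [-9.960e-01 -0.000e+00 -8.900e-02  5.360e-01]
 [ 8.900e-02  1.000e-03 -9.960e-01  1.174e+00]
 [ 0.000e+00  0.000e+00  0.000e+00  1.000e+00]]
{'time_s': 0.1, 'joint_pos': array([-1.14038777e+00,  3.53602282e-01,  1.63405703e+00,  6.89553080e-06,
        1.15521288e+00, -2.43050209e-03]), 'joint_vel': array([ 0.00080875, -0.00270726,  0.00047461,  0.00141921,  0.00073171,
        0.00023821]), 'joint_efforts': array([-1.92039961e-04, -6.06357694e+01, -3.42818069e+01, -6.67173299e-05,
        3.91043068e-03, -2.79041711e-05]), 'position': array([ 0.26196959, -0.56699617,  0.2476233 ]), 'orientation': array([-0.15193281,  0.6910544 , -0.69016932,  0.15174503]), 'wrist_force': array([ 0.87981661, -0.055597  , -0.19582196]), 'ft_torque': array([ 0.01812658,  0.0171732 , -0.02560445]), 'gripper_width': 0.08493811529279807}
```

View pics/scene0.png

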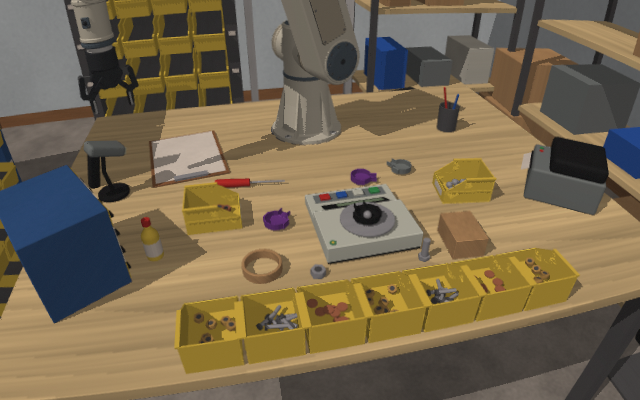

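View pics/top0.png

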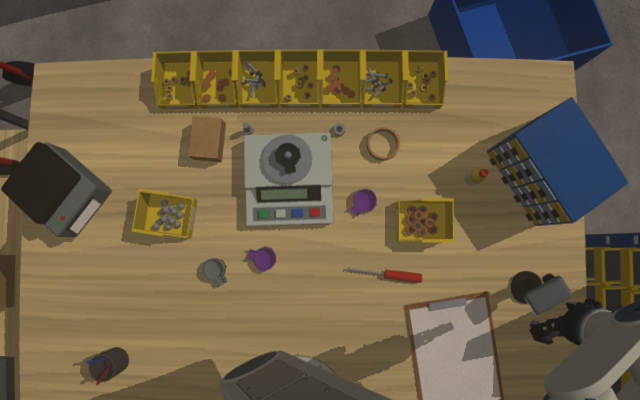

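Top view: the balance is at (288,180), with keys green (263,213), white (280,213), blue (297,213) and red (314,213). The black dish is at (288,155). There are two yellow bins beside the balance. The left one at (163,215) holds grey balls and the right one at (425,220) holds copper nuts, so the left bin fits. The purple dishes at (363,201) and (263,259) and the grey one at (213,271) are not the dish meant. I'll confirm with an enlarged crop and measure.

```bash
cat > h.py <<'E'
import cv2,numpy as np
def load(n): return dict(np.load(f"{n}.npz"))
def ray(d,uv):
    p=cv2.undistortPoints(np.array(uv,float).reshape(-1,1,2),d["intrinsics"],d["dist"]).reshape(-1,2)
    R,t=d["view"][:3,:3],d["view"][:3,3]
    return -R.T@t,np.c_[p,np.ones(len(p))]@R
def onplane(d,uv,z):
    c,r=ray(d,uv); return c+r*((z-c[2])/r[:,2])[:,None]
def proj(d,P):
    R,t=d["view"][:3,:3],d["view"][:3,3]
    return cv2.projectPoints(np.array(P,float).reshape(-1,3),cv2.Rodrigues(R)[0],t,d["intrinsics"],d["dist"])[0].reshape(-1,2)
def blobs(m,amin=20):
    n,l,s,c=cv2.connectedComponentsWithStats(m.astype(np.uint8))
    return [(s[i,4],c[i],l==i) for i in range(1,n) if s[i,4]>=amin]
E
python3 - <<'E'
from h import *
t=load("top");f=t["frame"];hsv=cv2.cvtColor(f,cv2.COLOR_RGB2HSV)
H,S,V=[hsv[...,i].astype(int) for i in range(3)]
box=np.zeros(H.shape,bool);box[200:225,245:335]=1
K={}
for n,m in dict(green=(H>45)&(H<85)&(S>90),blue=(H>95)&(H<130)&(S>90),red=((H<8)|(H>172))&(S>110)).items():
    for a,c,_ in blobs(m&box): print(n,a,c,onplane(t,c,.048)[0].round(4))
m=(V>150)&(S<40)&box
for a,c,_ in blobs(m):print("white?",a,c)
# bin
m=(H>20)&(H<34)&(S>150);m[:, :125]=0;m[:,205:]=0;m[:180]=0;m[250:]=0
for a,c,l in blobs(m,100):
    print("bin",a,c,cv2.minAreaRect(np.argwhere(l)[:,::-1].astype(np.float32)))
a=cv2.resize(f[120:290,120:350],None,fx=3.4,fy=3.4,interpolation=cv2.INTER_CUBIC);cv2.imwrite("pics/c1.png",a[:,:,::-1])
b=np.hstack([cv2.resize(f[130:180,255:320],(390,300),interpolation=cv2.INTER_CUBIC),cv2.resize(f[185:245,128:203],(375,300),interpolation=cv2.INTER_CUBIC)])
s=load("scene")["frame"]
e=np.hstack([cv2.resize(s[175:275,300:430],(390,300),interpolation=cv2.INTER_CUBIC),cv2.resize(s[150:210,425:500],(375,300),interpolation=cv2.INTER_CUBIC)])
cv2.imwrite("pics/c2.png",np.vstack([b,e])[:,:,::-1])
E
```

```text
green 71 [263.05633803 213.54929577] [0.4983 0.0915 0.048 ]
blue 80 [297.5 212.5] [0.5011 0.0015 0.048 ]
red 86 [314.43023256 211.90697674] [ 0.5027 -0.0425  0.048 ]
bin 1875 [160.89546667 213.29813333] ((164.0675506591797, 214.09457397460938), (60.00562286376953, 44.223323822021484), 9.462323188781738)
```

View pics/c2.png

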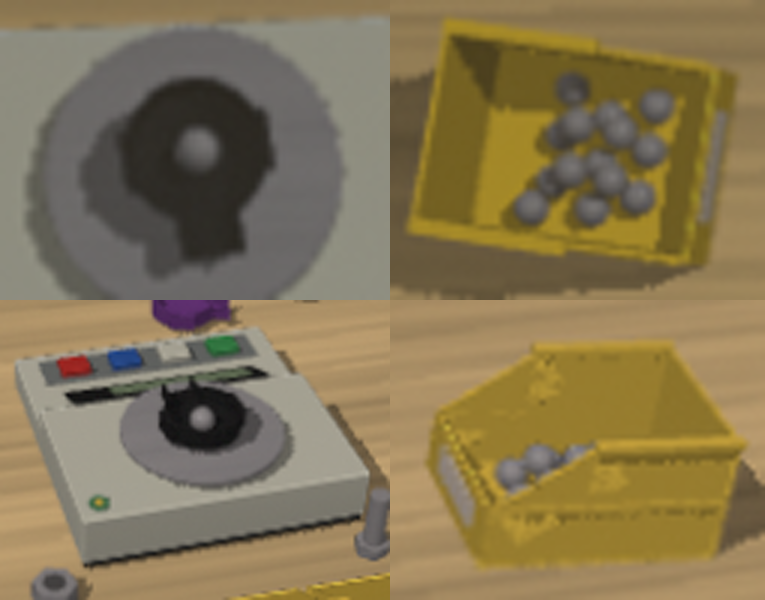

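The crop confirms it: the left bin holds grey steel balls and its low front with the label faces the balance. The black dish with the ball is on the platform, its lip pointing to the robot and slightly right. Next I compute poses and check them by projecting into both views.

```bash
cat > m.py <<'E'
from h import *
from scipy.optimize import least_squares
t,s=load("top"),load("scene")
def T(p,yaw,P):
    P=np.atleast_2d(P);c,n=np.cos(yaw),np.sin(yaw)
    return np.c_[p[0]+c*P[:,0]-n*P[:,1],p[1]+n*P[:,0]+c*P[:,1],P[:,2]+(p[2] if len(p)>2 else 0)]
# ball from both views
def ballpx(d,x0,x1,y0,y1,thr):
    g=cv2.cvtColor(d["frame"],cv2.COLOR_RGB2GRAY)[y0:y1,x0:x1]
    b=max(blobs(g>thr,5),key=lambda b:b[0]);return b[1]+[x0,y0],b[0]
bt,a1=ballpx(t,283,293,149,161,75);bs,a2=ballpx(s,361,374,207,222,75)
c1,r1=ray(t,bt);c2,r2=ray(s,bs)
k=np.linalg.lstsq(np.c_[r1[0],-r2[0]],c2-c1,rcond=None)[0]
print("ball",bt,a1,bs,a2,c1+k[0]*r1[0],c2+k[1]*r2[0],"plane",onplane(t,bt,.0818))
# dish black mask in top
f=t["frame"];V=f.max(2);m=np.zeros(V.shape,bool);m[138:178,268:306]=1;m&=(V<62)
a,c,l=max(blobs(m),key=lambda b:b[0]);l=cv2.morphologyEx(l.astype(np.uint8),cv2.MORPH_CLOSE,np.ones((5,5)))
P=onplane(t,np.argwhere(l)[:,::-1],.087)
print("mask",a,c, "extent",P.min(0),P.max(0))
# bin corners
px=[(194,198),(187.6,237.4),(139.6,189),(132,231.4)]
L=[(-.0685,-.0525,.038),(-.0685,.0525,.038),(.0685,-.0525,.076),(.0685,.0525,.076)]
# top image: image top=+x world; bin +x to world +y => bin +y = world -x
r=least_squares(lambda q:(proj(t,T(q[:2],q[2],L))-px).ravel(),[.5,.35,1.43]);B=r.x
print("bin",B,r.fun.round(1))
lip=onplane(t,[(290.3,172.5)],.0787)[0];bc=onplane(t,bt,.0818)[0]
print("lip",lip,"yaw",np.arctan2(*(lip-bc)[1::-1]),np.linalg.norm((lip-bc)[:2]))
D=np.r_[bc[:2],.068];yaw=np.arctan2(*(lip-bc)[1::-1])
bal=np.array([.5905,.0275]);by=.033
out=[]
ang=np.linspace(0,2*np.pi,40)
pts=[("g",T(B[:2],B[2],L)),("c",T(D,yaw,np.c_[.03*np.cos(ang),.03*np.sin(ang),0*ang+.024])),("r",T(D,yaw,[(.046,0,.0107),(.0,.032,.024),(0,-.032,.024)])),
("c",T(bal,by,np.c_[.05+.065*np.cos(ang),.065*np.sin(ang),0*ang+.068])),("r",T(bal,by,[(-.09,y,.048) for y in(-.0675,-.0225,.0225,.0675)]))]
col=dict(g=(255,0,255),c=(0,255,255),r=(255,0,0))
def crop(d,x0,x1,y0,y1,w,h):
    k=w/(x1-x0);im=cv2.resize(d["frame"][y0:y1,x0:x1],(w,h),interpolation=cv2.INTER_CUBIC)
    for n,P in pts:
        for p in proj(d,P):cv2.circle(im,tuple(int(v) for v in (p+.5-[x0,y0])*k),2,col[n],-1)
    return im
im=np.vstack([np.hstack([crop(t,240,340,125,225,300,300),crop(t,128,203,185,245,375,300)]),np.hstack([crop(s,300,430,175,275,390,300)[:,:300],crop(s,425,500,150,210,375,300)])])
cv2.imwrite("pics/ov.png",im[:,:,::-1])
E
python3 m.py
```

```text
ball [287.66666667 154.16666667] 30 [366.80952381 213.92857143] 42 [0.64802791 0.02532475 0.08472062] [0.64773457 0.02413552 0.08456052] plane [[0.64859208 0.02557878 0.0818    ]]
mask 491 [287.33808554 156.64765784] extent [ 0.60162655 -0.00384816  0.087     ] [0.67660359 0.06010168 0.087     ]
bin [0.49613868 0.35308843 1.43816432] [-0.   0.3  0.3  0.1 -0.6  1.   0.4 -1.4]
lip [0.6016036  0.01865304 0.0787    ] yaw -2.9952541342876335 0.04749614090718315
```

View pics/ov.png

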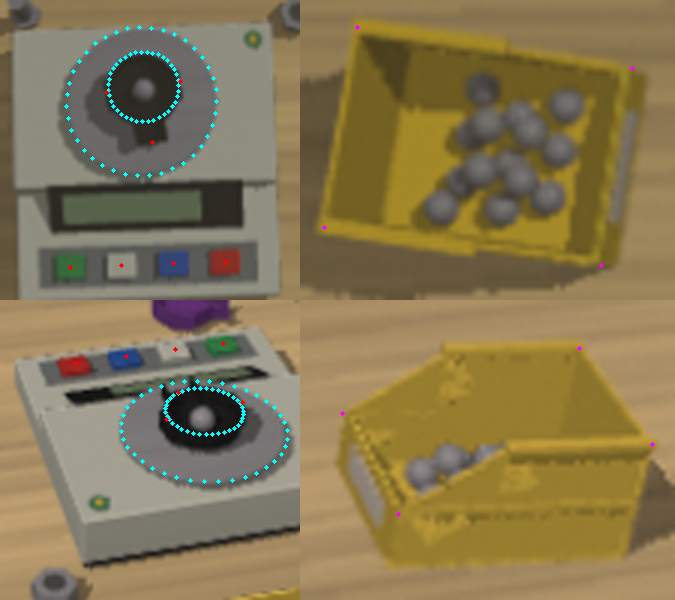

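Projections fit in both views. Now I check the joint solutions and press the keys.

```bash
cat > r.py <<'E'
from workcell import bot,hand,kinematics,get_obs,vision,hand_in
import numpy as np,time
from scipy.spatial.transform import Rotation as R
def ori(phi):
    c,s=np.cos(phi),np.sin(phi)
    return R.from_matrix(np.array([[s,0,c],[-c,0,s],[0,-1,0]])).as_quat()
BY=.033;BAL=np.array([.5905,.0275])
def key(y): c,s=np.cos(BY),np.sin(BY);return BAL+[-.09*c-y*s,-.09*s+y*c]
KEYS=dict(green=key(.0675),white=key(.0225),blue=key(-.0225))
DISH=np.array([.647,.0265]);DYAW=-2.995
BIN=np.array([.4961,.3531]);BINYAW=1.438
E
python3 - <<'E'
from r import *
for o in (0,np.pi):
    print([np.round(kinematics.solve_ik(p,ori(a+o)),2) if kinematics.solve_ik(p,ori(a+o)) is not None else None for p,a in
     (([*KEYS["green"],.08],BY+np.pi/2),([*DISH,.12],DYAW+np.pi/2),([.4814,.2426,.12],BINYAW+np.pi/2))])
print(bot.tcp_to_tips,get_obs()["time_s"],KEYS)
E
```

```text
[array([ 0.18,  0.41,  2.01, -0.  ,  0.72, -1.42]), array([ 0.04,  0.52,  1.68, -0.  ,  0.94,  1.46]), array([ 0.46,  0.38,  1.92, -0.  ,  0.83, -2.54])]
[array([ 0.18,  0.41,  2.01, -0.  ,  0.72,  1.72]), array([ 0.04,  0.52,  1.68, -0.  ,  0.94, -1.68]), array([ 0.46,  0.38,  1.92, -0.  ,  0.83,  0.6 ])]
0.017 0.1 {'green': array([0.4983219 , 0.09199379]), 'white': array([0.49980664, 0.04701829]), 'blue': array([0.50129137, 0.00204279])}
```

Run:
```python
from r import *
q=ori(BY+np.pi/2)
hand.move_gripper(0.0,30)
bot.reach([*KEYS["green"],.085],q)
f0=get_obs()["wrist_force"];print("f0",f0,get_obs()["gripper_width"],get_obs()["time_s"])
for k in ("green","blue","white"):
    p=KEYS[k]
    bot.servo_line([*p,.085],velocity=.12)
    bot.servo_line([*p,.071],velocity=.05)
    z=.068;log=[]
    while z>.056:
        bot.servo_line([*p,z],velocity=.02);bot.dwell(.06)
        o=get_obs();F=(o["wrist_force"]-f0)[2];log.append((round(z,4),round(o["position"][2],4),round(F,1)))
        if F>7: break
        z-=.0007
    bot.dwell(.15)
    bot.servo_line([*p,.085],velocity=.08);bot.dwell(.1)
    print(k,log[::1],get_obs()["time_s"])
```

```text
f0 [-0.05301106 -0.9791566   0.43080747] -0.00015910400373735962 3.4167
green [(0.068, np.float64(0.0681), np.float64(-0.4)), (0.0673, np.float64(0.0673), np.float64(0.0)), (0.0666, np.float64(0.0666), np.float64(-0.6)), (0.0659, np.float64(0.0659), np.float64(0.4)), (0.0652, np.float64(0.0652), np.float64(-0.3)), (0.0645, np.float64(0.0646), np.float64(1.7)), (0.0638, np.float64(0.0638), np.float64(2.4)), (0.0631, np.float64(0.0631), np.float64(1.3)), (0.0624, np.float64(0.0624), np.float64(2.5)), (0.0617, np.float64(0.0617), np.float64(2.8)), (0.061, np.float64(0.0611), np.float64(4.3)), (0.0603, np.float64(0.0609), np.float64(13.4))] 8.5583
blue [(0.068, np.float64(0.0681), np.float64(-0.2)), (0.0673, np.float64(0.0674), np.float64(0.1)), (0.0666, np.float64(0.0666), np.float64(-0.9)), (0.0659, np.float64(0.0659), np.float64(-0.2)), (0.0652, np.float64(0.0652), np.float64(-0.0)), (0.0645, np.float64(0.0645), np.float64(1.3)), (0.0638, np.float64(0.0638), np.float64(1.4)), (0.0631, np.float64(0.0631), np.float64(2.7)), (0.0624, np.float64(0.0624), np.float64(2.2)), (0.0617, np.float64(0.0617), np.float64(2.0)), (0.061, np.float64(0.061), np.float64(4.9)), (0.0603, np.float64(0.0609), np.float64(12.7))] 14.35
white [(0.068, np.float64(0.068), np.float64(-0.4)), (0.0673, np.float64(0.0673), np.float64(-0.3)), (0.0666, np.float64(0.0666), np.float64(-0.2)), (0.0659, np.float64(0.0659), np.float64(-0.4)), (0.0652, np.float64(0.0652), np.float64(-0.6)), (0.0645, np.float64(0.0646), np.float64(1.2)), (0.0638, np.float64(0.0638), np.float64(2.0)), (0.0631, np.float64(0.0631), np.float64(2.4)), (0.0624, np.float64(0.0624), np.float64(2.6)), (0.0617, np.float64(0.0617), np.float64(3.1)), (0.061, np.float64(0.061), np.float64(4.6)), (0.0603, np.float64(0.0609), np.float64(12.8))] 19.7667
```

All three keys bottomed out with a clean spring curve. Next I go over the dish and look before closing.

Run:
```python
from r import *
from h import *
q=ori(DYAW+1.5*np.pi)
p=KEYS["white"]
bot.servo_line([*p,.16],velocity=.2)
bot.reach([*DISH,.16],q)
hand.move_gripper(.085,25)
bot.servo_line([*DISH,.110],velocity=.1)
bot.servo_line([*DISH,.086],velocity=.06)
o=get_obs();print(o["time_s"],o["position"],o["wrist_force"],o["gripper_width"])
a=vision.read_camera("scene")["frame"][175:275,310:430];b=vision.read_camera("top")["frame"][110:230,230:350]
cv2.imwrite("pics/g1.png",np.hstack([cv2.resize(a,(480,400),interpolation=cv2.INTER_CUBIC),cv2.resize(b,(300,400))])[:,:,::-1])
```

```text
22.9167 [0.64681256 0.02649016 0.08563374] [-0.09845002 -0.24988971  0.26465919] 0.08509558815457911
```

View pics/g1.png

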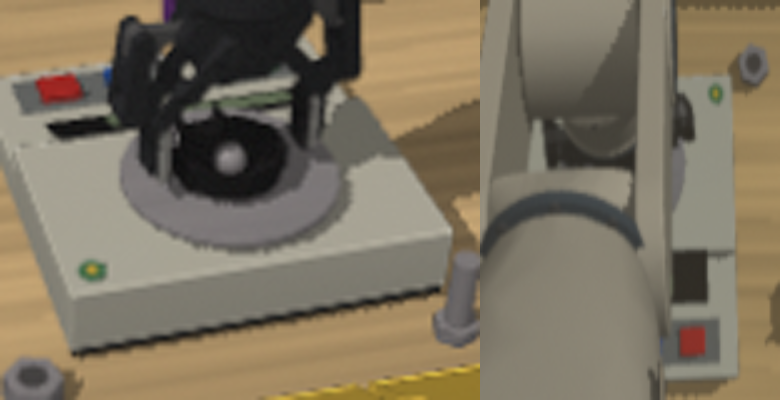

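The fingers at (165,175) and (312,130) straddle the dish evenly and the ball is in the middle. Closing and lifting.

Run:
```python
from r import *
from h import *
for w in(.076,.070,.066): hand.move_gripper(w,25)
hand.move_gripper(.055,25)
o=get_obs();print(o["time_s"],o["wrist_force"],o["gripper_width"])
bot.servo_line([*DISH,.095],velocity=.03)
bot.servo_line([*DISH,.150],velocity=.06);bot.dwell(.2)
o=get_obs();print(o["time_s"],o["position"],o["wrist_force"],o["gripper_width"])
d=vision.read_camera("scene");np.savez("lift.npz",**{k:np.array(v) for k,v in d.items()})
a=d["frame"][150:270,300:444]
cv2.imwrite("pics/g2.png",cv2.resize(a,(720,600),interpolation=cv2.INTER_CUBIC)[:,:,::-1])
```

```text
23.9417 [-1.56284694 -1.29538653  3.62395483] 0.0635906053477861
25.6583 [0.64674913 0.02649826 0.14952464] [-0.8113666   0.90776922 -0.62478207] 0.06367348549935666
```

View pics/g2.png

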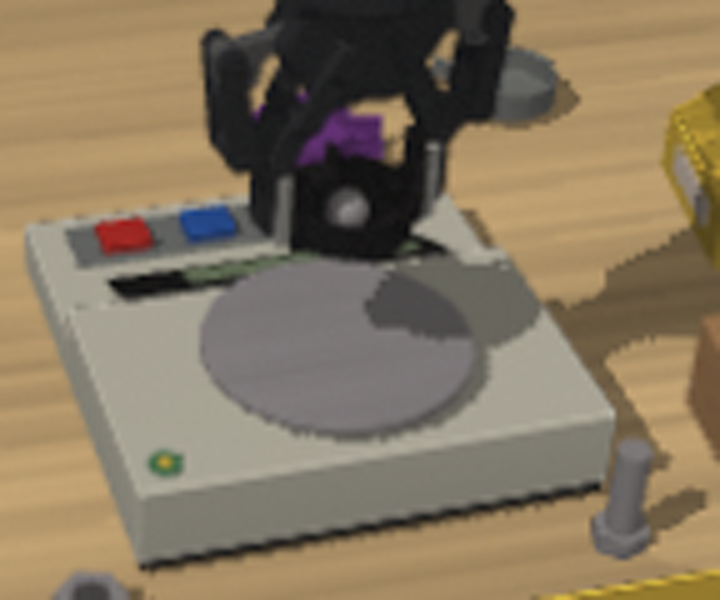

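The dish is lifted level, with the ball centred at (348,207) in the crop. Next: transit with the turn, then look above the bin edge.

```bash
cat >> r.py <<'E'
U=np.array([np.cos(BINYAW),np.sin(BINYAW)])
EDGE=BIN-.0685*U
TGT=EDGE-.043*U
E
python3 - <<'E'
from r import *
from h import *
q=ori(BINYAW+1.5*np.pi)
bot.servo_line([*TGT,.150],q,velocity=.06)
bot.servo_line([*TGT,.080],velocity=.05);bot.dwell(.3)
o=get_obs();print(o["time_s"],o["position"],TGT,EDGE,o["joint_pos"].round(2),o["gripper_width"])
for n in("scene","top"):
    d=vision.read_camera(n);np.savez(n+"2.npz",**{k:np.array(v) for k,v in d.items()})
a=load("scene2");b=load("top2")
cv2.imwrite("pics/t1.png",np.hstack([cv2.resize(a["frame"][120:220,390:500],(440,400),interpolation=cv2.INTER_CUBIC),cv2.resize(b["frame"][170:270,125:215],(360,400),interpolation=cv2.INTER_CUBIC)])[:,:,::-1])
E
```

```text
32.25 [0.4814174  0.24260902 0.08013239] [0.48133669 0.2425817 ] [0.48703016 0.28520311] [0.46 0.44 1.95 0.   0.75 0.6 ] 0.06330812777722576
```

View pics/t1.png

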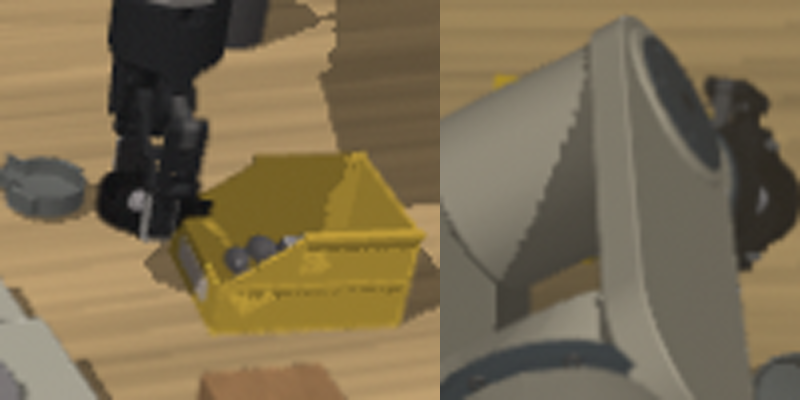

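The dish is level with the ball still inside at (137,200) in the left crop, and the lip end at about (212,207) points into the bin. I check the lip by projection, then descend.

Run:
```python
from r import *
from h import *
a=load("scene2")
print("expected lip px",proj(a,[*(TGT+.046*U),.073]),"seen ~(443,171.7) ->",onplane(a,[(443,171.7)],.073),"exp",TGT+.046*U)
print("ball exp px",proj(a,[*TGT,.0761]))
bot.servo_line([*TGT,.060],velocity=.04);bot.dwell(.8)
o=get_obs();print(o["time_s"],o["position"],o["wrist_force"],o["gripper_width"],abs(o["joint_vel"]).max())
d=vision.read_camera("scene");np.savez("scene3.npz",**{k:np.array(v) for k,v in d.items()})
x0,y0,k=405,145,9
im=cv2.resize(d["frame"][y0:y0+65,x0:x0+80],None,fx=k,fy=k,interpolation=cv2.INTER_CUBIC)
n=np.array([-U[1],U[0]])
for P,c in (([*(TGT+.046*U),.053],(255,0,0)),([*EDGE,.038],(0,255,255)),([*(EDGE+.0525*n),.038],(255,0,255)),([*(EDGE-.0525*n),.038],(255,0,255)),([*TGT,.0561],(0,255,0))):
    p=proj(d,P)[0];cv2.circle(im,tuple(int(v) for v in (p+.5-[x0,y0])*k),3,c,-1)
cv2.imwrite("pics/t2.png",im[:,:,::-1])
```

```text
expected lip px [[441.38439657 171.07495045]] seen ~(443,171.7) -> [[0.49141791 0.29117606 0.073     ]] exp [0.48742738 0.28817669]
ball exp px [[425.36139958 170.70132562]]
33.8 [0.48133927 0.24257885 0.05998825] [ 0.46425766  0.38075268 -1.34856915] 0.063674122814441 0.0011763673765904708
```

View pics/t2.png

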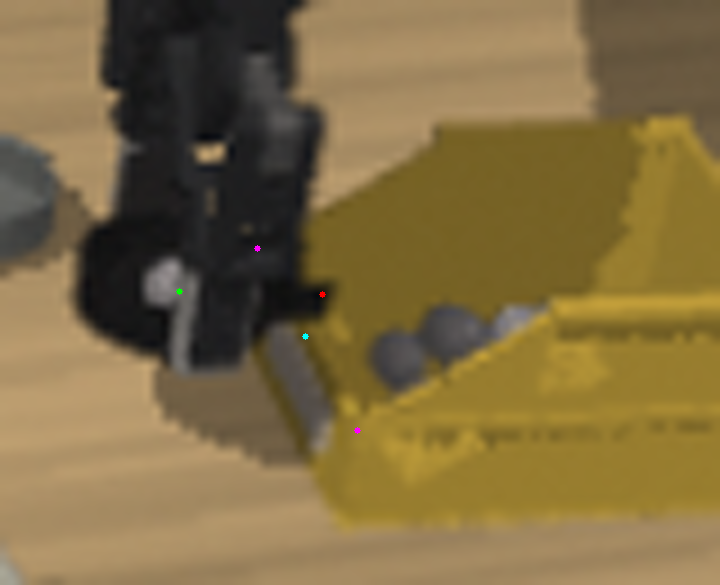

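Run:
```python
from r import *
from h import *
n=np.array([-U[1],U[0]]);a=load("scene3")
print("base corner in crop px (seen ~(345,520)):",(proj(a,[*(EDGE-.0525*n),0])[0]+.5-[405,145])*9)
bot.servo_line([*TGT,.057],velocity=.02);bot.dwell(1)
o=get_obs();print(o["time_s"],o["position"],o["wrist_force"],o["gripper_width"],abs(o["joint_vel"]).max())
d=vision.read_camera("scene")["frame"]
cv2.imwrite("pics/t3.png",cv2.resize(d[100:240,300:500],(800,560),interpolation=cv2.INTER_CUBIC)[:,:,::-1])
```

```text
base corner in crop px (seen ~(345,520)): [337.45717484 533.72240088]
35.15 [0.48134147 0.24260199 0.0570091 ] [-0.18173234  0.07886802 -0.64257648] 0.06360606099294647 0.0026568135235421845
```

View pics/t3.png

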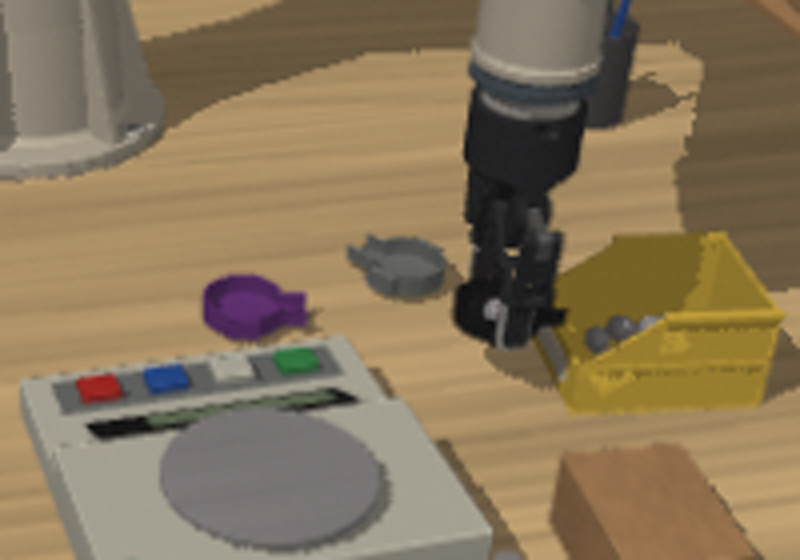

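Run:
```python
from r import *
p=TGT+.002*np.array([-U[1],U[0]])
bot.servo_line([*p,.057],velocity=.01);bot.dwell(1)
o=get_obs();print(o["time_s"],o["position"],o["gripper_width"],abs(o["joint_vel"]).max(),o["wrist_force"])
hand_in()
```

```text
36.55 [0.47935863 0.24284137 0.05698234] 0.06336973317155746 0.0013462562541087658 [ 0.29512191 -0.05994412 -1.69542556]
the job is handed in; nothing more can be done
```

I booked the weight, moved the dish to the left bin (the one holding steel balls) and handed the job in at 36.6 s, with the arm still holding the dish.

- **Keys:** I pressed green, blue and white in that order. Each one bottomed out at about 13 N and was let up before the next. The red key was not touched.
- **Dish:** I gripped it by its lugs, lifted it, and turned it about 106° (1.85 rad) so the lip faces into the bin. By calculation, the lip end sits about 3 mm past the middle of the front edge and 12 mm above it.
- **Last checks:**
  - **Hold:** the arm was still, the grip width was steady at 63.4 mm, and there was no sign of contact force.
  - **Last picture:** the dish was level with the ball in it, clear of the bin and the balance. One finger partly hid the ball, which appeared about 2 pixels from where I expected it.
- **Disagreement:** the scene camera put the bin's near corner about 1.5 pixels (4–5 mm) from the top-camera estimate, along the front edge. I split the difference with a final 2 mm shift and took no picture after it. The sideways centring is therefore good to about 2–3 mm.

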